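Find the rocking coil on the surface plate

ROBOT

A 6-joint arm with a two-finger parallel gripper is mounted at the origin on the work surface. World frame = base frame: x ahead of the robot, y to its left, z up, the work surface at z = 0. Lengths are in m, angles in rad, forces in N, time in s.
With the tool pointing down it reaches from about 0.3 to 0.825 m from the base axis. Payload 5.4 kg.
Tool frame: the origin (TCP) lies at the very end of the fingers, on their centre line; the grasp point (between the pads) lies 19 mm behind it; z points along the fingers, y is the line along which they close (so a half turn about z gives the same grasp; the last joint's range is limited). The gripper opens to 92 mm and grips with 3 to 60 N. Pads are 20 mm wide; open, the fingers measure 128 mm over their backs; the gripper's body (75 mm by 189 mm) begins 69 mm behind the grasp point.
Start: joints at [0.982, 0.158, 1.597, -0, 1.386, -0.21], TCP at [0.213, 0.534, 0.215] pointing down, gripper open.
Joint ranges: [-2.91, 2.91], [-0.94, 2.29], [0.18, 2.7], [-1.29, 4.43], [0.17, 2.64], [-3, 3]. Speed limits (rad/s): [2.57, 2.57, 3.14, 3.14, 3.14, 3.14].

INTERFACE

Orientations are given as a rotation vector (axis times angle).
In Python, from workcell import bot gives the robot as it stands. Calls block until the motion is done:
- bot.goto(position, orientation): joint-space move of the TCP to a pose.
- bot.line_to(position, rot=None, max_speed=0.15): straight line of the TCP; rot=None keeps the orientation; max_speed is the mean speed in m/s.
- bot.set_joints(angles): joint-space move.
- bot.set_gripper(opening, newtons=None): opening from 0.0 (shut) to 1.0 (fully open); newtons is the grip in N (None keeps the last); returns when the fingers have stopped.
- bot.hold(seconds).
- bot.inverse_kinematics(position, orientation): joint angles nearest the present ones, or None.
- bot.read_camera(name): name is "scene" or "top" or "wrist"; returns a dict with "pixels" (400x640x3 uint8, blue, green, red), "fx", "fy", "cx", "cy" (pixels), "R" (3x3) and "t" (3): a world point X has camera coordinates R X + t. Camera axes: x right, y down, z forward; pixel columns grow to the right and rows downward; lengths in m; the calibration is good to about 2 mm. A picture is of the moment at which its call begins. There is no depth.
A pose or a line that the arm cannot do raises bot.MotionError and nothing moves.
- bot.job_done(): hands the job in; it is judged then, once.
Readings, each from a call of its own:
- bot.current_clock(): time.
- bot.current_joints(): joint angles.
- bot.current_joint_vel(): joint speeds.
- bot.current_effort(): joint torques, N m.
- bot.current_ee_pos(): TCP position.
- bot.current_tool_rot(): TCP orientation.
- bot.current_contact_force(): force on the tool from outside, world axes, zero at the start.
- bot.current_ft_torque(): the same for the moment, N m.
- bot.current_opening(): opening from 0.0 (shut) to 1.0 (fully open).
- bot.current_grip_force(): force on a finger pad.
Only numpy, scipy, OpenCV 4.12 (cv2) and the standard library are available. Lean on these libraries where they do the work, as an engineer would, in place of code of your own. Each camera call takes 0.05 s, during which the arm holds its last target. There are 200 camera calls.

TASK

Three finished transformer coils stand on the dark granite surface plate. Some have varnish set hard under the base, and one of them rocks. Press down gently on the corners of their base flanges, one after another, until you feel which coil rocks, then take that coil by its tube and set it down gently, upright, in the middle of the empty grey tray. Leave the other two coils and everything else on the bench where they are.

Things in the scene. Friction and masses are not known exactly. Their poses are not given: they have to be found in the camera images.
- plate: Fixed dark granite surface plate, 300 x 300 mm, level flat top 60 mm above the bench. Origin under its centre at bench height, x and y along its sides. Three coils of the same looks stand on it; which stands where changes. A coil is 64 mm tall: base flange 136 mm square, 6 mm thick; winding 66 mm; top cheek 72 mm square, its upper face 44 mm above the coil's underside; mass 0.6 to 0.85 kg.
- spot_1 (a point): Fixed point on the plate at one coil: within 4 mm of the coil's middle, at the upper face of its base flange (the face may be up to 4 mm higher at a corner, as a coil may lean). x, y as the plate's; the coil is turned within 0.06 rad of them. It does not follow a moved coil. In the coil's middle a 40 mm wide square tube stands 20 mm proud of the top cheek: grip this across its y faces.
- spot_2 (a point): The same for another coil (all said of spot_1 holds). On each top cheek stand two black binding posts, 11 mm thick, 16 mm tall, 29 mm from the middle towards +x and 9.5 mm to either side of the middle line. Press the base flange 54 to 58 mm from the middle in x and in y; the way from corner to corner along the edges is free.
- spot_3 (a point): The same for the last coil. The rocking coil gives way by about 3 mm at one corner at 2 to 3.5 N (at the next corner only above 5 N), is then firm, and comes back when let go. The other two are firm at every corner (they give under 0.5 mm at 10 N). One of these leans as much as the rocking coil, so looks do not tell. Slow down before touching: hard pressing spoils a coil.
- tray_in (a point): Centre of the inner floor of the fixed grey open tray, 182 x 182 mm inside, 30 mm high, floor about 4 mm above the bench; x and y along its sides.
- feeler_gauge: Steel feeler gauge, 20 x 85 x 12 mm, lying on the plate's free quarter. Loose bystander; origin at the middle of its underside.
- yoke_bar: Laminated iron bar, 30 x 102 x 30 mm. Loose bystander; origin at the middle of its underside.
- u_core: Laminated iron U, 40 x 150 mm, 130 mm tall, 3 kg. Loose bystander; origin at the middle of its underside.
- multimeter: Black multimeter, 180 x 90 x 35 mm. Loose bystander; origin at the middle of its underside.
- compass: Round brass compass, 60 mm across, 15 mm high. Loose bystander; origin at the middle of its underside.
- clamp_bolt: Steel bolt with a brass nut, 85 mm long, 18 mm high. Loose bystander; origin at the middle of its underside.
- plug_dark: Black banana plug, 70 mm long, 14 mm high. Loose bystander; origin at the middle of its underside.
- plug_red: Red banana plug, 70 mm long, 14 mm high. Loose bystander; origin at the middle of its underside.

How it is judged:
By the outcome, as a careful person would: the job done as asked, in the order asked, and still so for the second after the job is handed in, with the robot touching nothing.
It also fails if it takes over 72 s, if anything falls off the work surface, if the arm or the gripper's body presses on something with over 40 N, if the wrist force passes 120 N, or if a joint passes its speed limit or range.

## Working session

There is one attempt and no reset: what is moved stays moved. The work goes in short steps, each a Python script; the robot and the scene stay as the last script left them, time stands still between calls to the robot, and variables do not carry over. Pictures are saved under pics/ and viewed, at most 10 in all, crops included, and the job is handed in when it is done.

```bash
mkdir -p pics; ls
python3 - <<'E'
from workcell import bot
import cv2,numpy as np
for n in("scene","top"):
    c=bot.read_camera(n); cv2.imwrite(f"pics/{n}0.png",c["pixels"]); np.savez(f"{n}.npz",**c)
    print(n,c["fx"],c["cx"],c["cy"],np.round(-c["R"].T@c["t"],3),np.round(c["R"],2).tolist())
print(bot.current_clock(),bot.current_tool_rot(),bot.current_contact_force())
E
```

```text
pics
scene 406.5712292306362 321.94594169681585 199.48272331086335 [ 0.93  -0.541  0.843] [[0.79, 0.61, 0.01], [0.47, -0.6, -0.65], [-0.39, 0.53, -0.76]]
top 432.5731098862979 319.2463196118099 195.8273742999083 [ 0.512 -0.034  1.121] [[0.03, -1.0, -0.02], [-1.0, -0.03, -0.02], [0.02, 0.02, -1.0]]
0.1 [-5.91334811e-01 -3.08473010e+00  2.63019499e-03] [-0.33627871  0.46885946  0.97805845]
```

View pics/top0.png

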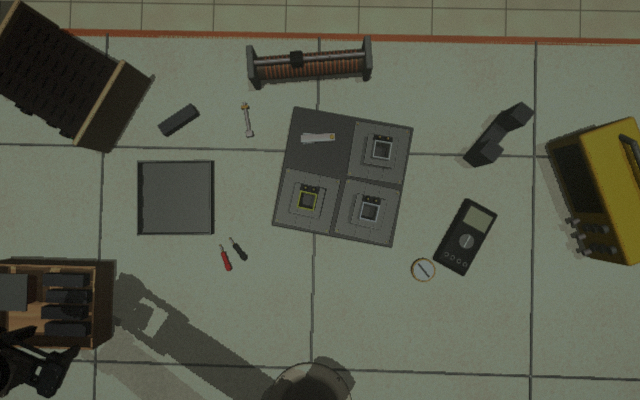

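View pics/scene0.png

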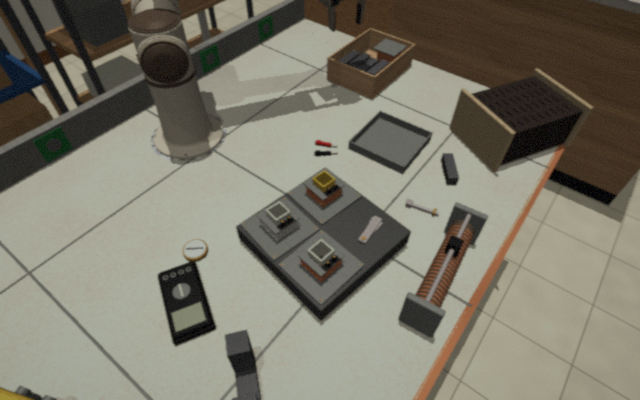

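Top view: the plate's corners are near (294,107), (413,127), (393,247) and (272,225). The coil tubes are at about (382,150), (308,200) and (369,211), with the posts on the upper side, so plate +x points up in the image. The tray is at about (176,197). The scene view shows the same layout. I'll zoom in next.

```bash
cat > h.py <<'E'
import numpy as np,cv2
def ray(c,px,z):
    K=np.array([[c["fx"],0,c["cx"]],[0,c["fy"],c["cy"]],[0,0,1]])
    o=-c["R"].T@c["t"]; d=c["R"].T@np.linalg.solve(K,[px[0],px[1],1.]); return o+d*(z-o[2])/d[2]
def proj(c,X):
    p=c["R"]@np.asarray(X,float)+c["t"]; return np.array([c["fx"]*p[0]/p[2]+c["cx"],c["fy"]*p[1]/p[2]+c["cy"]])
E
python3 - <<'E'
from h import *
c=np.load("top.npz"); im=c["pixels"]
for p in [(294,107),(413,127),(393,247),(272,225)]: print("plate",ray(c,p,.06).round(4))
g=cv2.createCLAHE(3,(4,4)).apply(cv2.cvtColor(im,cv2.COLOR_BGR2GRAY))
cv2.imwrite("pics/crop1.png",cv2.resize(im[100:255,262:422],None,fx=5,fy=3.87*0+3.8,interpolation=cv2.INTER_CUBIC)*1)
# tray outline & plate outline via dark mask
hsv=cv2.cvtColor(im,cv2.COLOR_BGR2GRAY)
for t in(90,105,120):
    m=(hsv<t).astype(np.uint8)*255
    cs,_=cv2.findContours(m,cv2.RETR_EXTERNAL,cv2.CHAIN_APPROX_NONE)
    for k in cs:
        if 4000<cv2.contourArea(k)<20000:
            r=cv2.minAreaRect(k); print(t,np.round(r[0],1),np.round(r[1],1),round(r[2],1))
E
```

```text
plate [0.7525 0.0564 0.06  ]
plate [ 0.7094 -0.237   0.06  ]
plate [ 0.4145 -0.1947  0.06  ]
plate [0.4602 0.1027 0.06  ]
```

View pics/crop1.png

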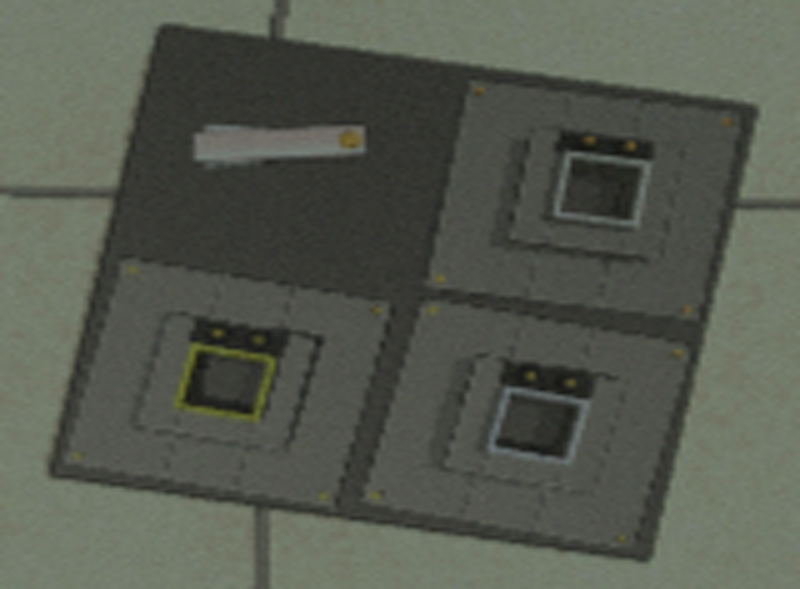

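The crop shows brass dots at each flange corner. I'll use those to get each coil's centre and yaw, and the tray's rim as well.

Run:
```python
from h import *
import json
from scipy.optimize import least_squares
c=np.load("top.npz"); s=np.load("scene.npz"); im=c["pixels"]
C={"A":[(480,90),(727,121),(686,310),(440,279)],"B":[(131,268),(378,311),(323,495),(77,456)],"C":[(433,310),(677,352),(621,537),(376,495)]}
out={}
hsv=cv2.cvtColor(im,cv2.COLOR_BGR2HSV)
for k,v in C.items():
    P=[]
    for u,w in v:
        u,w=(u+.5)/5+262-.5,(w+.5)/3.8+100-.5
        x,y=int(round(u)),int(round(w)); S=hsv[y-2:y+3,x-2:x+3,1].astype(float); S=np.clip(S-np.median(S)-15,0,None)
        yy,xx=np.mgrid[y-2:y+3,x-2:x+3]
        P.append(ray(c,((xx*S).sum()/S.sum(),(yy*S).sum()/S.sum()),.067)[:2])
    P=np.array(P); ex=(P[0]+P[1]-P[2]-P[3])/2; ey=(P[0]+P[3]-P[1]-P[2])/2
    yaw=(np.arctan2(ex[1],ex[0])+np.arctan2(-ey[0],ey[1]))/2
    out[k]=[*P.mean(0),yaw]; print(k,np.round(out[k],4),np.linalg.norm(ex),np.linalg.norm(ey))
# tray: edges in both views
g=cv2.cvtColor(im,cv2.COLOR_BGR2GRAY)
def tray(c,box,name):
    g=cv2.cvtColor(c["pixels"],cv2.COLOR_BGR2GRAY); x0,y0,x1,y1=box
    r=g[y0:y1,x0:x1]; t,m=cv2.threshold(r,0,255,cv2.THRESH_BINARY_INV+cv2.THRESH_OTSU)
    k=max(cv2.findContours(m,cv2.RETR_EXTERNAL,cv2.CHAIN_APPROX_NONE)[0],key=cv2.contourArea)
    q=cv2.boxPoints(cv2.minAreaRect(k))+[x0,y0]; print(name,t,q.round(1).tolist()); return q
q=tray(c,(120,145,230,250),"top")
W=np.array([ray(c,p,.03)[:2] for p in q]); print(W.round(4),W.mean(0),[np.linalg.norm(W[i]-W[i-1]) for i in range(4)])
json.dump(out,open("coils.json","w"))
# check with scene: corner dots projected
S=s["pixels"].copy()
for k,(x,y,a) in out.items():
    for sx,sy in((1,1),(1,-1),(-1,-1),(-1,1),(0,0)):
        z=.067 if sx else .124
        X=[x+.056*(sx*np.cos(a)-sy*np.sin(a)),y+.056*(sx*np.sin(a)+sy*np.cos(a)),z]
        p=proj(s,X); cv2.circle(S,tuple(np.int32(np.round(p))),1,(0,0,255),-1)
for p in W: cv2.circle(S,tuple(np.int32(np.round(proj(s,[*p,.03])))),1,(0,0,255),-1)
cv2.imwrite("pics/chk.png",cv2.resize(S[105:325,230:440],None,fx=2.7,fy=2.7,interpolation=cv2.INTER_CUBIC))
```

```text
A [ 0.6445 -0.1525 -0.139 ] 0.12229357459988206 0.1217776303993933
B [ 0.5229  0.0178 -0.1907] 0.12205518391815304 0.12215186971333197
C [ 0.5003 -0.1282 -0.2032] 0.12197708394060922 0.12211680650843011
top 92.0 [[137.0, 160.0], [215.0, 160.0], [215.0, 235.0], [137.0, 235.0]]
[[0.615  0.4562]
 [0.6197 0.2563]
 [0.4296 0.2504]
 [0.4242 0.4495]] [0.52213458 0.35312   ] [np.float64(0.19096560891210074), np.float64(0.19997996656356706), np.float64(0.19024744558905268), np.float64(0.19921406065000613)]
```

View pics/chk.png

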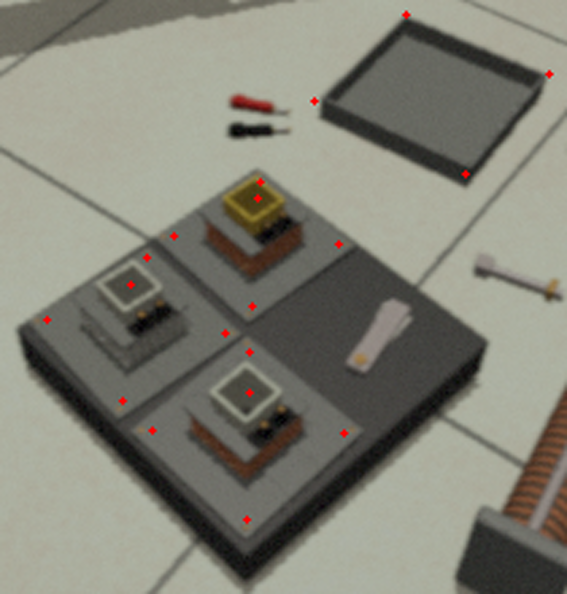

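The projected dots line up with the scene view to within 1–2 mm. The tray's right edge included some side wall, so corrected its centre is about (0.522, 0.357) with yaw 0.03. Now I'll press the first corner of coil B.

```bash
cat >> h.py <<'E'
import json
from workcell import bot
coils=json.load(open("coils.json"))
def rv(a): t=(np.pi+a)/2; return np.array([np.pi*np.cos(t),np.pi*np.sin(t),0])
def pt(k,dx,dy,z):
    x,y,a=coils[k]; return np.array([x+dx*np.cos(a)-dy*np.sin(a),y+dx*np.sin(a)+dy*np.cos(a),z])
fz=lambda n=6: np.mean([bot.current_contact_force()[2] for _ in range(n)])
def press(k,sx,sy,ztop=.0745,step=.0005,fmax=4.6,r=.056):
    """lower in small steps; returns list of (commanded mm, measured mm, N)"""
    bot.line_to(pt(k,sx*r,sy*r,ztop),rv(coils[k][2]),max_speed=.08)
    f0=fz(); z=ztop; log=[]
    while z>.0605:
        z-=step; bot.line_to(pt(k,sx*r,sy*r,z),max_speed=.012)
        f=fz()-f0; log.append((z*1e3,bot.current_ee_pos()[2]*1e3,f))
        if f>fmax: break
    bot.line_to(pt(k,sx*r,sy*r,ztop),max_speed=.05)
    return log
def show(l): print(" ".join(f"{c:.1f}/{m:.1f}:{f:.1f}" for c,m,f in l if f>.5 or l[-1][0]+3>c))
E
python3 - <<'E'
from h import *
bot.set_gripper(0,10)
bot.goto(pt("B",-.056,.056,.15),rv(coils["B"][2]))
print(bot.current_clock(),bot.current_opening())
f=[bot.current_contact_force()[2] for _ in range(20)];print(np.mean(f),np.std(f),bot.current_clock())
l=press("B",-1,1); show(l); print(len(l),bot.current_clock())
E
```

```text
3.35 0.00127516601514069
-0.3977019317136789 5.551115123125783e-17 3.35
74.0/74.3:1.0 73.0/72.9:0.6 72.5/72.5:0.8 71.5/71.5:1.0 71.0/71.0:1.5 69.5/69.7:3.7 69.0/69.1:3.8 68.5/68.5:3.7 68.0/68.0:4.3 67.5/67.5:4.4 67.0/67.2:7.4
15 8.4917
```

This corner gave about 2.5 mm at roughly 4 N, then went firm. The readings are noisy, so I'll repeat the press with a better baseline and compare it with the opposite corner.

```bash
sed -i 's/^fz=.*/def fz(n=6):\n    v=[]\n    for _ in range(n): v.append(bot.current_contact_force()[2]); bot.hold(.01)\n    return np.mean(v)/' h.py
python3 - <<'E'
from h import *
l=press("B",-1,1,ztop=.0725); show(l); print(len(l),bot.current_clock())
bot.line_to(pt("B",-.056,.061,.0745)); bot.line_to(pt("B",.056,.061,.0745))
l=press("B",1,1,ztop=.0735); show(l); print(len(l),bot.current_clock())
E
```

```text
72.0/72.0:0.6 71.0/71.0:0.5 70.5/70.5:0.7 69.5/69.7:2.9 69.0/69.1:3.2 68.5/68.5:3.5 68.0/68.0:3.9 67.5/67.5:4.3 67.0/67.2:6.3
11 12.35
71.5/71.5:-0.2 71.0/71.0:-0.0 70.5/70.5:0.1 70.0/70.0:0.1 69.5/69.8:3.1 69.0/69.6:5.7
9 16.75
```

Coil B rocks: on both presses the (-,+) corner gave about 2.5 mm at 3–4 N, sprang back, and then held firm, and its neighbour (+,+) was firm. Next I'll grip it by the tube.

Run:
```python
from h import *
p=bot.current_ee_pos(); bot.line_to([p[0],p[1],.165],max_speed=.15)
bot.line_to(pt("B",0,0,.165),max_speed=.15)
c=bot.read_camera("wrist"); cv2.imwrite("pics/w1.png",c["pixels"])
bot.set_gripper(.75); f0=fz()
bot.line_to(pt("B",0,0,.125),max_speed=.08); print(fz()-f0)
z=.125
while z>.1101:
    z-=.003; bot.line_to(pt("B",0,0,z),max_speed=.03); f=fz(3)-f0
    if f>3: print("touch",z,f); bot.line_to(pt("B",0,0,z+.003)); break
print(bot.current_ee_pos(),f,bot.current_clock())
c=bot.read_camera("scene"); cv2.imwrite("pics/s1.png",cv2.resize(c["pixels"][130:260,230:430],None,fx=3,fy=3))
```

```text
0.15501320670106605
[0.52276213 0.01788106 0.10981997] -0.1416291953674012 21.4417
```

View pics/s1.png

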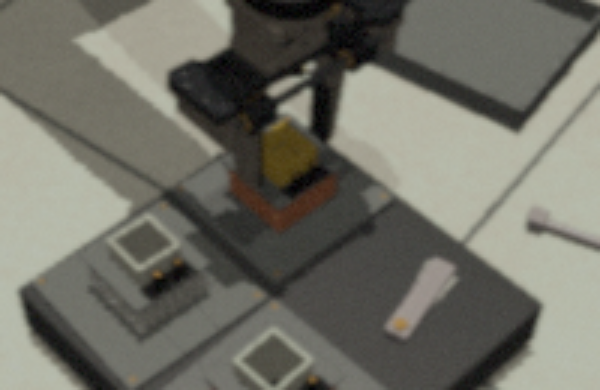

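View pics/w1.png

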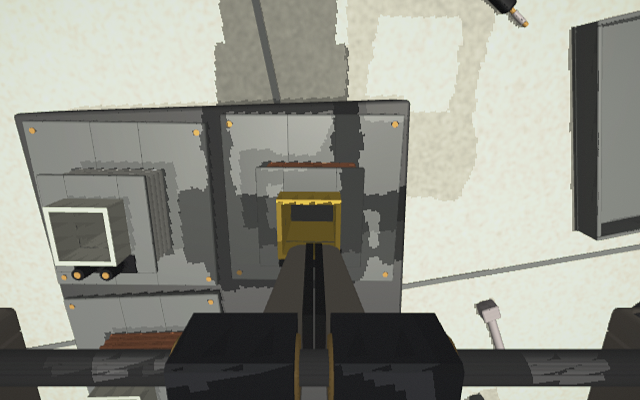

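The fingers straddle the tube in both views: around (285,150) in the scene crop and (310,225) in the wrist view. I'll grip and lift.

Run:
```python
from h import *
bot.set_gripper(.3,35); print(bot.current_opening(),bot.current_grip_force())
f0=fz(); p=bot.current_ee_pos()
bot.line_to([p[0],p[1],p[2]+.012],max_speed=.03)
bot.line_to([p[0],p[1],.21],max_speed=.1); print("weight",fz()-f0,bot.current_opening(),bot.current_clock())
bot.line_to([.522,.357,.21],rv(.03),max_speed=.15)
bot.line_to([.522,.357,.11],max_speed=.1)
print(fz(),bot.current_opening(),bot.current_ee_pos(),bot.current_clock())
c=bot.read_camera("scene"); np.savez("s2.npz",**c); cv2.imwrite("pics/s2.png",cv2.resize(c["pixels"][70:200,290:470],None,fx=4,fy=4))
```

```text
0.4338432672973935 34.94080603122711
weight -8.679476451337845 0.43074177241532285 23.725
-7.733595605420837 0.4327396387082979 [0.52281909 0.35737236 0.1112749 ] 27.3417
```

View pics/s2.png

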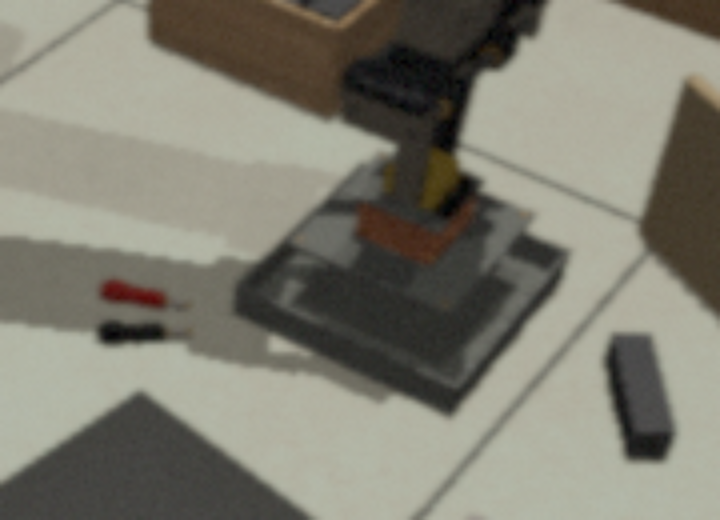

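The coil hangs level over the tray, its shadow centred on the floor. I'll lower it slowly until it touches.

Run:
```python
from h import *
bot.line_to([.522,.357,.062],max_speed=.05); w=fz(10); z=.062
while z>.044:
    z-=.0007; bot.line_to([.522,.357,z],max_speed=.012); f=fz(5)-w
    if f>2.5: break
print(z,f,bot.current_ee_pos(),bot.current_clock())
for _ in range(4):
    if f>6: break
    z-=.0005; bot.line_to([.522,.357,z],max_speed=.01); f=fz(5)-w
print(z,f)
for o in (.46,.5,.56,.75): bot.set_gripper(o)
p=bot.current_ee_pos()
bot.line_to([p[0],p[1],.11],max_speed=.06); bot.line_to([p[0],p[1],.2],max_speed=.15)
bot.goto([.35,.1,.3],rv(.03)); print(bot.current_clock())
for n in("scene","top"):
    c=bot.read_camera(n); np.savez(n+"3.npz",**c)
    cv2.imwrite(f"pics/{n}3.png",c["pixels"])
a=cv2.resize(cv2.imread("pics/top3.png")[95:255,125:425],(600,320),interpolation=cv2.INTER_CUBIC); b=cv2.resize(cv2.imread("pics/scene3.png")[80:220,270:480],(420,280))
b=cv2.copyMakeBorder(b,0,0,0,180,cv2.BORDER_CONSTANT); cv2.imwrite("pics/fin.png",np.vstack([a,b]))
```

```text
0.05360000000000001 3.964027738252108 [0.52224202 0.35698003 0.05411424] 32.0833
0.05310000000000001 11.368785629869572
36.725
```

View pics/fin.png

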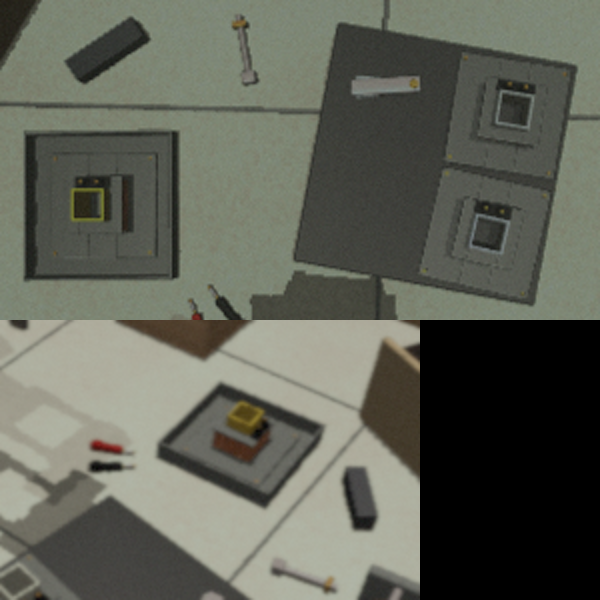

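The coil sits upright and centred: its flange spans about 52–156 px between inner walls at about 36–172, and nothing else has moved.

```bash
python3 -c "
from workcell import bot
print(bot.job_done())"
```

```text
the job is handed in; nothing more can be done
None
```

The rocking coil (yellow tube) now stands upright in the middle of the grey tray; nothing else was moved, and I handed the job in with the clock at about 37 s. I pressed only that coil, at two corners: one gave about 2.5 mm on both presses and sprang back, the next was firm.

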